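# Oil the turntable's index pin, then hold it pulled

## Task

The index pin of the model turntable is stiff: press the red nozzle cap of the spray bottle that points at it all the way down and let it spring right back up. Then take the pin's black knob, pull it straight up as far as it goes, and finish while still gripping it there, so that the pin stays clear of its hole and the table could be turned. Leave the other things on the worktop where they are.

Things in the scene. Friction and masses are not known exactly. Their poses are not given: they have to be found in the camera images.
- turntable: Fixed turntable for dental models. Origin on the worktop right under the vertical index pin; +x runs from the pin to the centre of the round table, 58 mm off. Base plate 205 x 130 mm (65 mm to -x, 140 mm to +x), aluminium table 150 mm across, top at z = 40 mm, white cast fixed on it (top at 66). Blue bracket on the -x side, top at 70 mm, with the pin's steel sleeve, 22 mm across, top at 78 mm.
- knob_center (a point): Centre of the index pin's upright black knob with a red top: a cylinder 26 mm across, 26 mm high. Seated, its centre is 107 mm, its top 120 mm and its underside 94 mm above the worktop; it rises with the pin. Nothing within 90 mm of its axis is higher than 78 mm, so it can be pinched from above in any direction. z up.
- index_pin (a joint): How far the index pin is pulled up, m: 0 = seated (8 mm thick pin, 10 mm deep in its hole in the table), 0.016 = fully back at its stop. It only slides straight up; a spring pulls it down with about 4 N seated, 10 N fully back (plus 0.6 N weight), and drives it home when let go.
- nozzle_top (a point): Centre of the top of the red round nozzle cap on the yellow spray bottle, 138 mm above the worktop when up; moves with the cap, which is 26 mm across, 18 mm high. The bottle (50 mm across) is fixed on a heavy foot (84 mm across) 160 mm from the pin's axis, to the left, right or front of it, spout towards the pin. x points from bottle to pin, z up.
- nozzle (a joint): How far the nozzle cap is pressed down, m: 0 = up, 0.006 = fully down at its stop. A spring pushes it back up: about 2 N at the start of the stroke, 6 N fully down.
- glass_dish: Bystander, not to be disturbed: small round dish, 42 mm across, 16 mm high, on the left. Origin: centre of its underside.
- strip_box: Bystander, not to be disturbed: flat white carton, 46 x 71 x 22 mm, on the left. Origin: centre of its underside.
- cast_teal: Bystander, not to be disturbed: teal plaster cast, 60 x 77 x 29 mm, lying just right of the turntable. Origin: centre of its underside.
- marker: Bystander, not to be disturbed: black marker pen with a red band, 127 x 16 x 16 mm, lying just left of the turntable. Origin: centre of its underside.
- mixing_bowl: Bystander, not to be disturbed: blue-grey mixing bowl, 90 mm across, 61 mm high, on the right. Origin: centre of its underside.
- cast_pink: Bystander, not to be disturbed: pink plaster cast, 60 x 77 x 26 mm, on the right. Origin: centre of its underside.
Things that resemble listed ones, but are neither listed nor needed, are in the scene too. Of the things like the part that bears nozzle_top, leave any that is purple; of the rest the smaller one is meant.

How it is judged:
By the outcome, as a careful person would: the job done as asked, in the order asked, and still so for the second after the job is handed in, while the arm keeps its last pose, push and grip.
It also fails if it takes over 38 s, if anything falls off the work surface, if the arm or the gripper's body presses on something with over 40 N, if the wrist force passes 120 N, or if a joint passes its speed limit or range.

## Robot

A 6-joint arm with a two-finger parallel gripper is mounted at the origin on a cart in front of the work surface, level with it; the furniture and walls round the work are solid. World frame = base frame: x ahead of the robot, y to its left, z up, the work surface at z = 0. Lengths are in mm, angles in rad, forces in N, time in s.
With the tool pointing down it reaches from about 325 to 900 mm from the base axis. Payload 6.1 kg.
Tool frame: the origin (TCP) lies midway between the tips of the shut fingers; the grasp point (between the pads) lies 19 mm behind it; z points along the fingers, y is the line along which they close (so a half turn about z gives the same grasp; the last joint's range is limited). The gripper opens to 87 mm and grips with 3 to 60 N. Pads are 19 mm wide; open, the fingers measure 117 mm over their backs; the gripper's body (75 mm by 190 mm) begins 51 mm behind the grasp point.
Start: joints at [1.002, 0.22, 1.526, -0, 1.395, -0.126], TCP at [267.792, 564.715, 222.538] pointing down, gripper open.
Joint ranges: [-2.98, 2.98], [-0.91, 2.08], [0.09, 2.57], [-1.24, 4.39], [0.2, 2.65], [-2.68, 2.68]. Speed limits (rad/s): [2.57, 2.57, 3.01, 3.14, 3.14, 3.14].

## Interface

Orientations are given as a rotation vector (axis times angle).
In Python, from cell import bot gives the robot as it stands.
- The arm moves only by the tool step_arm, never from a script. Its argument "series" is a list of rows, each a list of 5 numbers: the shift along the tool's x, y, z in units of 25 mm (1.0 is 25 mm), then the turn about the tool's z in degrees, then the finger opening in mm, from 0 to 87. A call has 1 to 5 rows; each row shifts and turns the commanded pose from where the row before left it, along the tool's axes as they then stand; what a row does not reach is not made up. A row lasts 1/12 s, in which the tool goes at most 41.7 mm and 7.16 degrees, less where a joint would pass 70% of its speed; a pose out of reach is approached as far as the arm can. A call is refused whole if a number of a shift passes 1 or a number of a turn 7.16, either way. A call with a gripper value outside its range is refused whole. The fingers move at their own pace and stop on an object; "force" is the grip in N (left out, the last holds). Time passes only in rows, so rows that do not move let the fingers close. It gives the time, the measured TCP pose, the force, the opening and the grip force at its end, in the units of the state.
- bot.get_obs(): the state, without advancing time (a new reading comes with each control period).
- bot.camera(name): name is "side" or "top" or "wrist"; returns a dict with "frame" (384x512x3 uint8, blue, green, red), "K" (3x3 intrinsics, pixels), "R" (3x3) and "t" (3): a world point X has camera coordinates R X + t; the wrist camera has in their place "tool_from_camera" (4x4, takes a point from camera to tool coordinates, whose origin is the TCP and whose axes are the flange's). Camera axes: x right, y down, z forward; pixel columns grow to the right and rows downward; lengths in mm; the calibration is good to about 2 mm. A picture is of the moment at which its call begins: read the wrist's pose just before it. There is no depth.
- bot.hand_in(): hands the job in; it is judged then, once.
The state is a dict: "clock": time; "qpos": joint angles; "qd": joint speeds; "effort": joint torques, N m; "tool_pos": TCP position; "eef_rot": TCP orientation; "contact_force": force on the tool from outside, world axes, zero at the start; "ft_torque": the same for the moment, N m; "grip_width": finger opening in mm; "finger_force": force on a finger pad.
Only numpy, scipy, OpenCV 4.12 (cv2) and the standard library are available. Lean on these libraries where they do the work, as an engineer would, in place of code of your own. Each camera call takes 0.05 s, during which the arm holds its last target. There are 200 camera calls.

## Working session

There is one attempt and no reset: what is moved stays moved. The work goes in short steps, Python scripts to look and compute and a tool call to move; the robot and the scene stay as the last step left them, time stands still between calls to the robot, and variables do not carry over. Pictures are saved under pics/ and viewed, at most 10 in all, crops included, and the job is handed in when it is done.

Besides the shell and the picture viewer there is one more tool, called after "Emit:" by a JSON object that holds its "method" and its "body". step_arm: Moves the arm, as the interface text tells. Its arguments: {"type":"object","properties":{"series":{"type":"array"},"force":{"type":"number"}},"required":["series"]}

```bash
mkdir -p pics
cat > h.py <<'E'
import numpy as np, cv2
from cell import bot
def ray(c,u,v):
    d=c["R"].T@np.linalg.inv(c["K"])@np.array([u,v,1.]); return -c["R"].T@c["t"], d
def atz(c,u,v,z):
    o,d=ray(c,u,v); return o+d*(z-o[2])/d[2]
def proj(c,X):
    p=c["K"]@(c["R"]@np.array(X,float)+c["t"]); return p[:2]/p[2]
E
python3 - <<'E'
from h import *
import pickle
for n in("top","side"):
    c=bot.camera(n); pickle.dump(c,open(n+".pkl","wb")); c={k:np.array(v) for k,v in c.items() if k!='name'}
    cv2.imwrite(f"pics/{n}0.png",cv2.resize(c["frame"].astype('uint8'),(800,600),interpolation=cv2.INTER_CUBIC))
    print(n,(-c["R"].T@c["t"]).round())
print(bot.get_obs())
E
```

```text
top [ 517.   -3. 1468.]
side [ 285. -836.  780.]
{'clock': 0.1, 'qpos': array([ 1.00189677e+00,  2.21143745e-01,  1.52750811e+00, -3.51760917e-05,
        1.39470876e+00, -1.26078277e-01]), 'qd': array([ 3.80821205e-04,  4.45608674e-05, -3.39480486e-03, -1.66745631e-03,
       -3.25658085e-03, -2.07366641e-03]), 'effort': array([ 2.97741517e-04, -4.95951891e+01, -3.88517439e+01,  6.99847285e-02,
        5.15622273e-02, -4.53924156e-05]), 'tool_pos': array([267.49981572, 564.23284709, 221.54279819]), 'eef_rot': array([-6.89777946e-01, -3.06434755e+00,  2.62916205e-03]), 'contact_force': array([-1.05519893, -0.05081728,  0.36728172]), 'ft_torque': array([-0.05298048,  0.01679765,  0.06319221]), 'finger_force': 0.0, 'grip_width': 86.9981057936956}
```

View pics/top0.png

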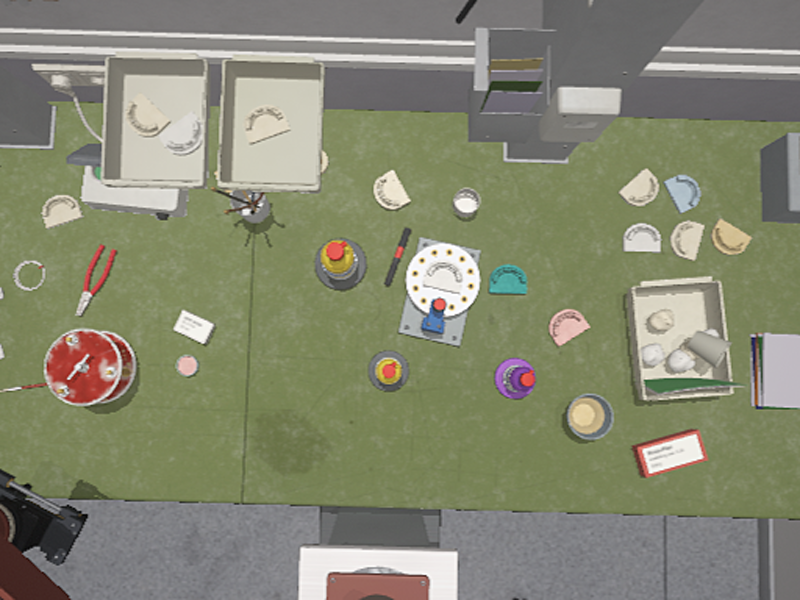

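View pics/side0.png

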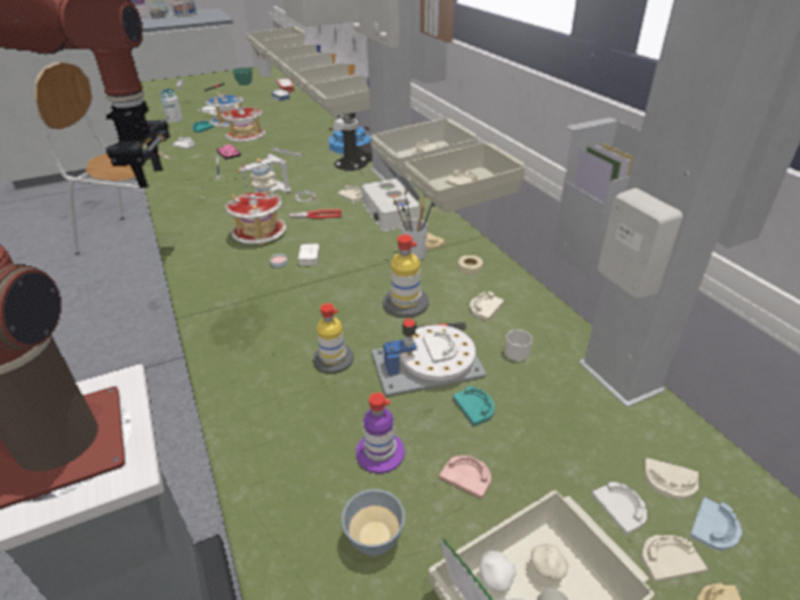

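The top view shows the small yellow bottle's cap at (390,371) and the knob at (439,304). The large yellow bottle is at (337,252) and the purple one at (527,380). In the side view, the small cap is at (328,311) and the knob at (409,325).

Run:
```python
from h import *
import pickle
s=512/800
res={}
for n,seeds in (("top",dict(noz=(390,371,138),knob=(439,304,120),big=(336,250,170),purp=(527,380,138))),("side",dict(noz=(328,309,138),knob=(409,324,120)))):
    c=pickle.load(open(n+".pkl","rb")); f=c["frame"].astype(int)
    m=((f[...,2]>120)&(f[...,1]<75)&(f[...,0]<75)).astype('uint8')
    nn,l,st,ce=cv2.connectedComponentsWithStats(m)
    for k,(u,v,z) in seeds.items():
        i=min((i for i in range(1,nn) if st[i,4]>8),key=lambda i:np.hypot(*(ce[i]-np.array([u,v])*s)))
        print(n,k,ce[i].round(1),st[i],atz(c,*ce[i],z).round(1)); res[n,k]=(c,ce[i])
for k in("noz","knob"):
    o1,d1=ray(res["top",k][0],*res["top",k][1]);o2,d2=ray(res["side",k][0],*res["side",k][1])
    t=np.linalg.lstsq(np.c_[d1,-d2],o2-o1,rcond=None)[0]; print(k,(o1+d1*t[0]).round(1),(o2+d2*t[1]).round(1))
```

```text
top noz [ 77.7 219.8] [ 75 218   6   5   9] [545.6 488.8 138. ]
top knob [ 77.7 219.8] [ 75 218   6   5   9] [546.  495.4 120. ]
top big [ 67.2 174.2] [ 59 160  15  29  55] [675.  514.8 170. ]
top purp [ 77.7 219.8] [ 75 218   6   5   9] [545.6 488.8 138. ]
side noz [209.4 199.3] [206 196   9   7  40] [503.2 -26.8 138. ]
side knob [259.1 156.4] [255 154  11   6  48] [753.1 153.5 120. ]
noz [ 556.5  676.9 -371.2] [ 681.1  632.4 -385. ]
knob [547.4 519.3  55.4] [841.5 340.2  -4.5]
```

Run:
```python
from h import *
import pickle
s=512/800
res={}
for n,seeds in (("top",dict(noz=(390,371,138),knob=(439,304,120),big=(336,250,170),purp=(527,380,138))),("side",dict(noz=(328,309,138),knob=(409,324,120)))):
    c=pickle.load(open(n+".pkl","rb")); f=c["frame"].astype('uint8')
    h=cv2.cvtColor(f,cv2.COLOR_BGR2HSV)
    m=(((h[...,0]<8)|(h[...,0]>172))&(h[...,1]>150)&(h[...,2]>90)).astype('uint8')
    nn,l,st,ce=cv2.connectedComponentsWithStats(m)
    for k,(u,v,z) in seeds.items():
        i=min((i for i in range(1,nn) if st[i,4]>8),key=lambda i:np.hypot(*(ce[i]-np.array([u,v])*s)))
        print(n,k,ce[i].round(1),st[i],atz(c,*ce[i],z).round(1)); res[n,k]=(c,ce[i])
for k in("noz","knob"):
    o1,d1=ray(res["top",k][0],*res["top",k][1]);o2,d2=ray(res["side",k][0],*res["side",k][1])
    t=np.linalg.lstsq(np.c_[d1,-d2],o2-o1,rcond=None)[0]; print(k,(o1+d1*t[0]).round(1),(o2+d2*t[1]).round(1))
```

```text
top noz [248.7 236.8] [245 232   8  10  57] [509.8 -12.2 138. ]
top knob [281.1 194.3] [278 191   7   7  37] [ 638.4 -105.4  120. ]
top big [214.5 160.1] [209 155  12  12 106] [727.8  92.8 170. ]
top purp [337.2 242. ] [333 237   9  10  67] [ 501.6 -270.3  138. ]
side noz [209.5 198.1] [205 195  11   8  58] [505.2 -21.6 138. ]
side knob [261.4 206.4] [259 205   6   4  23] [ 635.4 -105.8  120. ]
noz [509.7 -12.3 130.3] [507.9 -11.8 130.3]
knob [ 638.4 -105.5  119.2] [ 636.  -104.6  118.9]
```

```bash
cat >> h.py <<'E'
from scipy.spatial.transform import Rotation as Rn
def toolshift(target,o=None):
    o=o or bot.get_obs(); R=Rn.from_rotvec(o["eef_rot"]).as_matrix()
    return R.T@(np.array(target)-o["tool_pos"])/25
def wrist():
    o=bot.get_obs(); c=dict(bot.camera("wrist")); R=Rn.from_rotvec(o["eef_rot"]).as_matrix()
    T=np.eye(4);T[:3,:3]=R;T[:3,3]=o["tool_pos"]; M=np.linalg.inv(T@np.array(c["tool_from_camera"]))
    c["R"]=M[:3,:3];c["t"]=M[:3,3]; c["frame"]=np.array(c["frame"]).astype('uint8'); return o,c
E
python3 - <<'E'
from h import *
o=bot.get_obs();print(Rn.from_rotvec(o["eef_rot"]).as_matrix().round(3))
o,c=wrist();print(np.array(c["tool_from_camera"]).round(2),c["K"])
print(toolshift([508,-13,225]))
E
```

```text
[[-0.904  0.428 -0.001]
 [ 0.428  0.904 -0.002]
 [ 0.    -0.002 -1.   ]]
[[   0.     -0.97   -0.26   71.83]
 [   1.      0.      0.      0.41]
 [  -0.     -0.26    0.97 -162.56]
 [   0.      0.      0.      1.  ]] [[281.92529522   0.         255.5630552 ]
 [  0.         281.92529522 188.1225717 ]
 [  0.           0.           1.        ]]
[-18.58554815 -16.74478329  -0.11137329]
```

Emit:
{"method": "step_arm", "body": {"series": [[-0.98,-0.88,0,0,87],[-0.98,-0.88,0,0,87],[-0.98,-0.88,0,0,87],[-0.98,-0.88,0,0,87],[-0.98,-0.88,0,0,87]]}}

```text
clock: 0.57
tool_pos: [331.4, 411.3, 222.1]
eef_rot: [-0.689, -3.065, 0.001]
contact_force: [-0.1, -0.0, -0.0]
grip_width: 86.9
finger_force: 0.0
```

Emit:
{"method": "step_arm", "body": {"series": [[-0.98,-0.88,0,0,87],[-0.98,-0.88,0,0,87],[-0.98,-0.88,0,0,87],[-0.98,-0.88,0,0,87],[-0.98,-0.88,0,0,87]]}}

```text
clock: 0.98
tool_pos: [395.0, 259.4, 222.4]
eef_rot: [-0.689, -3.065, 0.0]
contact_force: [1.0, -0.5, 0.2]
grip_width: 86.9
finger_force: 0.0
```

Emit:
{"method": "step_arm", "body": {"series": [[-0.98,-0.88,0,0,87],[-0.98,-0.88,0,0,87],[-0.98,-0.88,0,0,87],[-0.98,-0.88,0,0,87],[-0.98,-0.88,0,0,87]]}}

```text
clock: 1.4
tool_pos: [458.6, 107.5, 222.4]
eef_rot: [0.69, 3.065, 0.0]
contact_force: [0.6, -0.1, -0.5]
grip_width: 87.2
finger_force: 0.0
```

Emit:
{"method": "step_arm", "body": {"series": [[-0.98,-0.88,0,0,87],[-0.98,-0.88,0,0,87],[-0.98,-0.88,0,0,87],[-0.9,-0.88,0,0,87],[0,0,0,0,87]]}}

```text
clock: 1.82
tool_pos: [508.8, -16.3, 222.4]
eef_rot: [0.696, 3.062, -0.003]
contact_force: [0.1, -0.7, -0.3]
grip_width: 87.2
finger_force: 0.0
```

Run:
```python
from h import *
import pickle
o,c=wrist(); pickle.dump((o,c),open("w1.pkl","wb")); print(o["clock"],o["tool_pos"],o["contact_force"],o["qd"].round(3))
cv2.imwrite("pics/w1.png",c["frame"])
print("noz pred",proj(c,[508,-13,138]),"knob",proj(c,[637,-105,120]))
```

```text
1.8167 [508.75053116 -16.32103954 222.36484687] [ 0.05777024 -0.6683411  -0.30943791] [ 0.069 -0.025  0.034  0.046  0.028  0.082]
noz pred [257.96074707 191.30339744] knob [233.1278923  321.40179514]
```

View pics/w1.png

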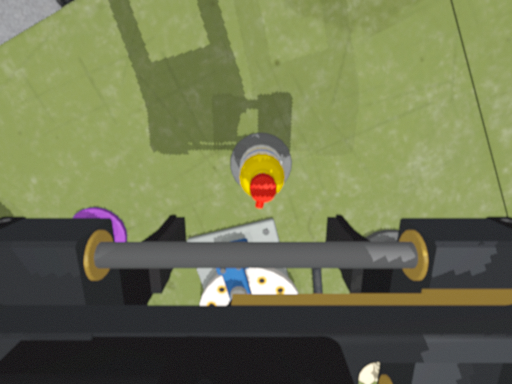

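Wrist view: the cap is at about (263,187), with the spout pointing down-image toward the turntable. That is within 6 px of my prediction.

Run:
```python
from h import *
import pickle
o,c=pickle.load(open("w1.pkl","rb"))
h=cv2.cvtColor(c["frame"],cv2.COLOR_BGR2HSV)
m=(((h[...,0]<8)|(h[...,0]>172))&(h[...,1]>150)&(h[...,2]>80)).astype('uint8')
nn,l,st,ce=cv2.connectedComponentsWithStats(m)
for i in range(1,nn):
    if st[i,4]>30: print(ce[i],st[i])
P=atz(c,263,186.5,138);print(P,"dist knob",np.hypot(*(P[:2]-[637,-105])))
print(toolshift([P[0],P[1],150]),bot.get_obs()["tool_pos"])
```

```text
[262.36585366 189.00162602] [251 174  25  34 615]
[505.88812561  -6.9392873  138.        ] dist knob 163.72607300717033
[0.19121282 0.22081579 2.88609849] [507.85771284 -13.96172478 222.1533791 ]
```

Emit:
{"method": "step_arm", "body": {"series": [[0.12,0.16,0,0,0],[0,0,0.5,0,0],[0,0,0.5,0,0],[0,0,0.5,0,0],[0,0,0.5,0,0]], "force": 20}}

```text
clock: 2.28
tool_pos: [505.6, -5.6, 170.5]
eef_rot: [-0.687, -3.064, 0.0]
contact_force: [-0.2, -0.1, 0.2]
grip_width: 61.6
finger_force: 0.0
```

Emit:
{"method": "step_arm", "body": {"series": [[0,0,0.3,0,0],[0,0,0.3,0,0],[0,0,0,0,0],[0,0,0,0,0],[0,0,0,0,0]]}}

```text
clock: 2.7
tool_pos: [506.9, -6.8, 158.1]
eef_rot: [0.69, 3.064, 0.0]
contact_force: [-0.0, -0.7, -0.0]
grip_width: 28.3
finger_force: 0.0
```

Run:
```python
from h import *
import pickle
o,c=wrist(); s=dict(bot.camera("side")); print(o["tool_pos"],o["contact_force"],o["grip_width"],proj(c,[507,-9,138]))
a=cv2.resize(c["frame"][100:292,128:384],(400,300)); p=np.array(s["frame"]).astype('uint8')[170:245,160:260]
cv2.imwrite("pics/w2.png",np.hstack([a,cv2.resize(p,(400,300))]))
```

```text
[506.94746566  -6.76205209 158.06434572] [-0.03326565 -0.73015791 -0.04059098] 28.330113218556846 [251.80947447 220.96246526]
```

View pics/w2.png

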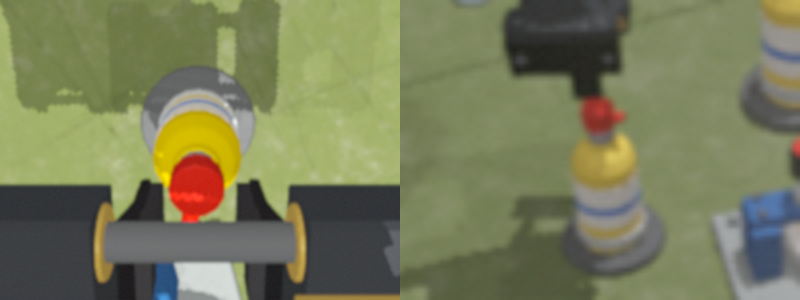

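The cap is centred under the fingers, within about 1 mm. I'll finish closing and go down.

Emit:
{"method": "step_arm", "body": {"series": [[0,0,0.1,0,0],[0,0,0.1,0,0],[0,0,0.1,0,0],[0,0,0.1,0,0],[0,0,0,0,0]]}}

```text
clock: 3.22
tool_pos: [506.0, -6.6, 146.7]
eef_rot: [-0.69, -3.064, 0.0]
contact_force: [0.3, -0.8, 0.8]
grip_width: 0.4
finger_force: 0.0
```

Emit:
{"method": "step_arm", "body": {"series": [[0,0,0.08,0,0],[0,0,0.08,0,0],[0,0,0.08,0,0],[0,0,0.08,0,0],[0,0,0,0,0]]}}

```text
clock: 3.63
tool_pos: [506.2, -6.6, 139.0]
eef_rot: [-0.69, -3.064, 0.0]
contact_force: [0.0, -0.7, -0.5]
grip_width: 0.3
finger_force: 0.0
```

Emit:
{"method": "step_arm", "body": {"series": [[0,0,0.08,0,0],[0,0,0.06,0,0],[0,0,0.06,0,0],[0,0,0,0,0],[0,0,0,0,0]]}}

```text
clock: 4.05
tool_pos: [506.6, -6.7, 134.9]
eef_rot: [0.69, 3.065, 0.0]
contact_force: [-1.9, 0.3, 3.6]
grip_width: 0.6
finger_force: 2.0
```

Emit:
{"method": "step_arm", "body": {"series": [[0,0,0.06,0,0],[0,0,0.06,0,0],[0,0,0.04,0,0],[0,0,0,0,0],[0,0,0,0,0]]}}

```text
clock: 4.47
tool_pos: [506.9, -6.7, 132.2]
eef_rot: [0.689, 3.064, -0.0]
contact_force: [-6.9, 0.5, 14.0]
grip_width: 0.6
finger_force: 7.3
```

Emit:
{"method": "step_arm", "body": {"series": [[0,0,0.04,0,0],[0,0,0,0,0],[0,0,0,0,0]]}}

```text
clock: 4.72
tool_pos: [507.0, -6.7, 132.1]
eef_rot: [0.689, 3.064, -0.0]
contact_force: [-8.7, 1.4, 20.6]
grip_width: 0.6
finger_force: 10.2
```

Emit:
{"method": "step_arm", "body": {"series": [[0,0,-0.1,0,0],[0,0,-0.2,0,0],[0,0,-0.4,0,0],[0,0,-0.8,0,0],[0,0,-0.9,0,87]]}}

```text
clock: 5.13
tool_pos: [505.3, -6.5, 188.8]
eef_rot: [-0.689, -3.062, 0.0]
contact_force: [1.1, -0.2, -0.1]
grip_width: 2.4
finger_force: 0.0
```

Emit:
{"method": "step_arm", "body": {"series": [[0,0,-0.6,0,87],[0,0,0,0,87],[0,0,0,0,87]]}}

```text
clock: 5.38
tool_pos: [507.1, -6.8, 205.2]
eef_rot: [0.689, 3.063, 0.0]
contact_force: [0.1, -0.4, -0.7]
grip_width: 19.1
finger_force: 0.0
```

Run:
```python
from h import *
print(bot.get_obs()["tool_pos"],toolshift([590,-70,207]),toolshift([637,-105,207]))
```

```text
[507.07603265  -6.76805726 205.18914383] [-4.08089608 -0.8641512  -0.06509463] [-6.37942867 -1.32364085 -0.06094649]
```

The cap reached a hard stop: 20 N with no further travel. Next, the knob.

Emit:
{"method": "step_arm", "body": {"series": [[-0.9,-0.2,0,0,87],[-0.9,-0.2,0,0,87],[-0.9,-0.2,0,0,87],[-0.9,-0.2,0,0,87],[-0.9,-0.2,0,0,87]]}}

```text
clock: 5.8
tool_pos: [597.1, -77.9, 202.2]
eef_rot: [-0.689, -3.062, -0.0]
contact_force: [0.8, 0.1, 1.2]
grip_width: 52.5
finger_force: 0.0
```

Emit:
{"method": "step_arm", "body": {"series": [[-0.9,-0.2,0,0,87],[-0.9,-0.12,0,0,87],[0,0,0,0,87],[0,0,0,0,87],[0,0,0,0,87]]}}

```text
clock: 6.22
tool_pos: [633.4, -103.4, 202.6]
eef_rot: [-0.689, -3.062, -0.001]
contact_force: [-0.6, 0.1, 0.4]
grip_width: 83.3
finger_force: 0.0
```

Run:
```python
from h import *
o,c=wrist(); print(o["tool_pos"],o["grip_width"],o["qd"].round(3))
f=c["frame"].copy();cv2.imwrite("pics/w3.png",f)
s=np.array(bot.camera("side")["frame"]).astype('uint8')[160:250,190:310]
cv2.imwrite("pics/w3.png",np.hstack([f[:,56:456],cv2.resize(s,(400,384))]))
h=cv2.cvtColor(f,cv2.COLOR_BGR2HSV)
m=(((h[...,0]<8)|(h[...,0]>172))&(h[...,1]>150)&(h[...,2]>80)).astype('uint8')
nn,l,st,ce=cv2.connectedComponentsWithStats(m)
for i in range(1,nn):
    if st[i,4]>60: print(ce[i],st[i],atz(c,*ce[i],120))
print(proj(c,[637,-105,120]))
```

```text
[ 633.39394986 -103.38261261  202.64112149] 83.26197175835195 [ 0.009 -0.023  0.006 -0.002  0.001  0.003]
[296.5130597    9.29664179] [282   0  34  27 536] [512.88179154 -10.65828912 120.        ]
[ 11.91428571 142.38809524] [  0 125  29  39 840] [ 501.26167587 -272.8154187   120.        ]
[258.05936073 198.14840183] [246 187  25  23 438] [ 637.76400531 -102.25144284  120.        ]
[347.26666667 222.26666667] [341 217  11  14  90] [694.5642495  -37.19700945 120.        ]
[254.9689316  198.66072336]
```

View pics/w3.png

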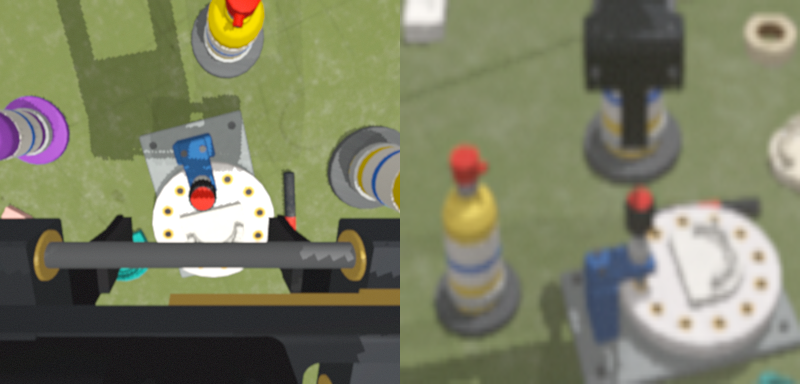

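The small bottle's cap is back up. The knob's red top is at (258,198), i.e. (637.8,-102.3), which agrees with the earlier fix. I'm descending onto it.

Emit:
{"method": "step_arm", "body": {"series": [[-0.13,0.08,0.6,0,87],[0,0,0.8,0,87],[0,0,0.8,0,87],[0,0,0.6,0,87],[0,0,0,0,87]]}}

```text
clock: 6.73
tool_pos: [635.3, -102.1, 129.3]
eef_rot: [-0.687, -3.058, -0.001]
contact_force: [-0.8, -0.5, -0.8]
grip_width: 87.1
finger_force: 0.0
```

Emit:
{"method": "step_arm", "body": {"series": [[0,0,0.5,0,87],[0,0,0.5,0,87],[0,0,0.4,0,87],[0,0,0.3,0,87],[0,0,0,0,87]]}}

```text
clock: 7.15
tool_pos: [637.1, -103.2, 89.7]
eef_rot: [-0.689, -3.062, -0.0]
contact_force: [-1.6, -0.5, 0.4]
grip_width: 86.9
finger_force: 0.0
```

Emit:
{"method": "step_arm", "body": {"series": [[0,0,0,0,15],[0,0,0,0,15],[0,0,0,0,15],[0,0,0,0,15],[0,0,0,0,15]], "force": 15}}

```text
clock: 7.57
tool_pos: [638.9, -103.7, 92.7]
eef_rot: [0.69, 3.064, -0.0]
contact_force: [0.0, -0.2, -0.2]
grip_width: 61.5
finger_force: 0.0
```

Emit:
{"method": "step_arm", "body": {"series": [[0,0,0,0,15],[0,0,0,0,15],[0,0,0,0,15],[0,0,0,0,15],[0,0,0,0,15]]}}

```text
clock: 7.98
tool_pos: [638.4, -103.5, 92.0]
eef_rot: [-0.69, -3.065, 0.0]
contact_force: [-0.3, 0.2, -0.1]
grip_width: 28.2
finger_force: 0.0
```

Emit:
{"method": "step_arm", "body": {"series": [[0,0,0.1,0,15],[0,0,0,0,15],[0,0,0,0,15],[0,0,0,0,15]], "force": 15}}

```text
clock: 8.32
tool_pos: [639.1, -103.5, 91.4]
eef_rot: [0.689, 3.064, 0.0]
contact_force: [-3.6, 1.8, 8.6]
grip_width: 25.8
finger_force: 15.0
```

Emit:
{"method": "step_arm", "body": {"series": [[0,0,-0.1,0,15],[0,0,0,0,15],[0,0,0,0,15],[0,0,-0.1,0,15],[0,0,0,0,15]], "force": 45}}

```text
clock: 8.73
tool_pos: [638.9, -103.5, 94.2]
eef_rot: [0.69, 3.064, 0.001]
contact_force: [4.9, -0.5, -5.7]
grip_width: 25.2
finger_force: 45.0
```

Emit:
{"method": "step_arm", "body": {"series": [[0,0,-0.1,0,15],[0,0,-0.1,0,15],[0,0,-0.1,0,15],[0,0,0,0,15],[0,0,0,0,15]]}}

```text
clock: 9.15
tool_pos: [638.8, -103.4, 101.1]
eef_rot: [0.69, 3.064, 0.001]
contact_force: [7.0, -0.3, -9.0]
grip_width: 24.9
finger_force: 45.0
```

Emit:
{"method": "step_arm", "body": {"series": [[0,0,-0.1,0,15],[0,0,-0.08,0,15],[0,0,-0.06,0,15],[0,0,0,0,15],[0,0,0,0,15]]}}

```text
clock: 9.57
tool_pos: [638.8, -103.4, 106.6]
eef_rot: [0.69, 3.064, 0.001]
contact_force: [9.2, -0.3, -9.7]
grip_width: 24.8
finger_force: 45.0
```

Emit:
{"method": "step_arm", "body": {"series": [[0,0,-0.06,0,15],[0,0,0,0,15],[0,0,0,0,15]]}}

```text
clock: 9.82
tool_pos: [638.8, -103.4, 107.6]
eef_rot: [0.69, 3.064, 0.001]
contact_force: [10.3, -1.1, -12.7]
grip_width: 25.2
finger_force: 45.0
```

Emit:
{"method": "step_arm", "body": {"series": [[-0.05,0.02,-0.06,0,15],[0,0,0,0,15],[0,0,0,0,15],[0,0,0,0,15]]}}

```text
clock: 10.15
tool_pos: [638.8, -103.4, 107.6]
eef_rot: [-0.69, -3.062, -0.0]
contact_force: [7.6, -1.5, -16.4]
grip_width: 24.9
finger_force: 45.0
```

Emit:
{"method": "step_arm", "body": {"series": [[0,0,-0.04,0,15],[0,0,0,0,15],[0,0,0,0,15],[0,0,0,0,15]]}}

```text
clock: 10.48
tool_pos: [638.7, -103.4, 107.7]
eef_rot: [-0.689, -3.062, -0.001]
contact_force: [10.8, -1.0, -20.9]
grip_width: 25.2
finger_force: 45.0
```

The force rises with no travel, so the pin is at its stop. It has travelled about 16 mm. One check picture.

Run:
```python
from h import *
s=np.array(bot.camera("side")["frame"]).astype('uint8')[160:280,190:350]
t=np.array(bot.camera("top")["frame"]).astype('uint8')[130:280,200:400]
cv2.imwrite("pics/f.png",np.hstack([cv2.resize(s,(400,300)),cv2.resize(t,(400,300))]))
o=bot.get_obs();print(o["tool_pos"],o["contact_force"],o["finger_force"],o["qd"].round(3))
```

```text
[ 638.6940266  -103.38535451  107.62233357] [ 10.22366228  -1.18488696 -19.94641762] 45.00221195630729 [-0.001 -0.001 -0.     0.    -0.001 -0.   ]
```

View pics/f.png

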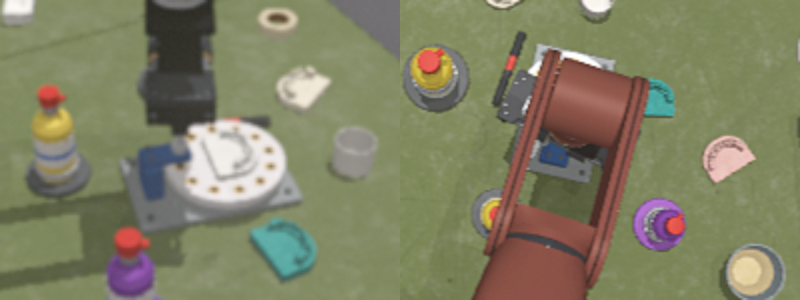

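The gripper holds the knob above the sleeve (left panel, about (185,130)). The cap on the small bottle is up (left panel, (48,97)), and nothing else has moved.

```bash
python3 -c "
from cell import bot
print(bot.hand_in())"
```

```text
the job is handed in; nothing more can be done
None
```

I pressed the small yellow bottle's cap to its stop and it sprang back up, then pulled the pin up about 16 mm to its stop. The job was handed in at about 10.6 s with the knob still gripped there.

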